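Open the quick clamp to its end stop

ROBOT

A 6-joint arm with a two-finger parallel gripper is mounted at the origin on the work surface. World frame = base frame: x ahead of the robot, y to its left, z up, the work surface at z = 0. Lengths are in m, angles in degrees, forces in N, time in s.
With the tool pointing down it reaches from about 0.225 to 0.875 m from the base axis. Payload 3.4 kg.
Tool frame: the origin (TCP) lies at the very end of the fingers, on their centre line; the grasp point (between the pads) lies 19 mm behind it; y points along the fingers, x is the direction in which the jaws open and shut, and the axes are right-handed (so a half turn about y gives the same grasp; the last joint's range is limited). The gripper opens to 85 mm and grips with 20 to 120 N. Pads are 22 mm wide; open, the fingers measure 114 mm over their backs; the gripper's body (76 mm by 85 mm) begins 54 mm behind the grasp point. The pads swing forward as they close: fully open they stand 13 mm farther back than shut.
Start: joints at [64.63, 15.808, 86.224, -0, 77.962, -6.933], TCP at [0.182, 0.546, 0.231] pointing down, gripper open.
Joint ranges: [-165.64, 165.64], [-43.16, 119.46], [12.63, 154.43], [-67.54, 247.53], [6.08, 155.33], [-154.97, 154.97]. Speed limits (degrees/s): [147.25, 147.25, 180, 180, 180, 180].

INTERFACE

Orientations are given as a 3x3 rotation matrix whose columns are the frame's x, y, z axes.
In Python, from workcell import readout, imaging, workorder gives the robot as it stands.
- The arm moves only by the tool jog_arm, never from a script. Its argument "increments" is a list of rows, each a list of 2 entries, a list of its own where there are three numbers: the shift along the tool's x, y, z in mm, then the turn about the tool's y in rad. In form: [[[x, y, z], yaw], ...]. A call has exactly 5 rows; each row shifts and turns the commanded pose from where the row before left it, along the tool's axes as they then stand; what a row does not reach is not made up. A row lasts 1/10 s, in which the tool goes at most 50 mm and 8.59 degrees, less where a joint would pass 70% of its speed; a pose out of reach is approached as far as the arm can. A call is refused whole if a number of a shift passes 50 or a number of a turn 0.15, either way. A call with a gripper value outside its range is refused whole. "fingers" is the closure, from 0 (fully open) to 1 (shut), set as the call begins (left out, the last holds). The fingers move at their own pace and stop on an object; "force" is the grip in N (left out, the last holds). Time passes only in rows, so rows that do not move let the fingers close, or fill a call up. It gives the time, the measured TCP pose, the force and the opening at its end, in the units of the state.
- readout.get_obs(): the state, without advancing time (a new reading comes with each control period).
- imaging.camera(name): name is "side" or "top"; returns a dict with "img" (420x560x3 uint8, red, green, blue), "fx", "fy", "cx", "cy" (pixels), "world_to_cam" (4x4, takes a point from world to camera coordinates). Camera axes: x right, y down, z forward; pixel columns grow to the right and rows downward; lengths in m; the calibration is good to about 2 mm. A picture is of the moment at which its call begins. There is no depth.
- workorder.close_job(): hands the job in, once; it reports no verdict.
The state is a dict: "clock": time; "qpos": joint angles; "joint_vel": joint speeds; "joint_torque": joint torques, N m; "tcp_pos": TCP position; "ee_rot": TCP orientation; "contact_force": force on the tool from outside, world axes, zero at the start; "wrist_torque": the same for the moment, N m; "width": opening from 0.0 (shut) to 1.0 (fully open).
Only numpy, scipy, OpenCV 4.12 (cv2) and the standard library are available. Lean on these libraries where they do the work, as an engineer would, in place of code of your own. Each camera call takes 0.05 s, during which the arm holds its last target.

TASK

Open the quick clamp fully, ready for the next part: press down the release paddle on top of its sliding jaw and, keeping it pressed, push the jaw back along the toothed bar until it meets the end stop. Then let the paddle spring up again. Leave the tool case, the pump, the brake lever and the tray where they are.

Things in the scene. Friction and masses are not known exactly. Their poses are not given: they have to be found in the camera images.
- clamp: Dark steel quick clamp, fixed to the table by a black suction foot. Origin: under the foot's centre, on the table; x along the toothed bar in the opening direction, z up. Fixed jaw block at x -125 to -91 mm, 70 mm wide, 94 mm high. Bar 22 mm wide, its teeth's top 57 mm above the table. End stop block: face at x = +118 mm, 46 mm wide, 66 mm high. Low suction lever on the +y side, to y = 85 mm.
- jaw (a joint): Sliding jaw, m: 0 shut, 0.105 on the end stop (fully open). 104 mm long; its rubber front is at clamp x = -91 mm + this value; front plate 70 mm wide, 94 mm high, 20 mm thick, its back plate 72 mm behind that. About 2 N friction while the release is pressed; with the release up a pawl in saw teeth of 6 mm pitch stops it opening, but it can still be pushed shut.
- release (a joint): Release paddle, a sprung rocker on top of the sliding jaw, rad: 0 up (pawl in the teeth), 0.26 pressed right down on its stop; from about 0.14 the pawl is clear of the teeth. It springs back when let go. Pressing it right down at point paddle takes about 5 N.
- paddle (a point): Point to press on the ridged steel release paddle, on the bar's centre line; travels with the jaw. The paddle is 40 mm wide across the bar and reaches from 20 mm before this point to 14 mm past it (along clamp x); 18 mm past it stands the jaw's back plate. Up, it rises 15 degrees towards the back plate, this point 75 mm above the table; pressed down it is level, top 68 mm above the table.
- back_plate (a point): Middle of the top edge of the front face (towards the paddle) of the sliding jaw's upright back plate, 90 mm above the table; travels with the jaw. Plate 44 mm wide, 12 mm thick, standing 22 mm above the pressed paddle: a finger pressing the paddle pushes the jaw back by leaning on this face.
- case: Closed aluminium tool case, 240 x 340 mm, 123 mm high, 4 kg, with two press-button latches. Origin under its centre. Leave it.
- pump: Black plastic hand pump lying along its x axis, 260 mm long, 40 mm thick. Origin on the table under its middle. Leave it.
- brake_lever: Chrome brake lever lying flat along its x axis, 185 mm long, 20 mm high, with a round handlebar band at the -x end. Origin on the table near its middle. Leave it.
- tray: Green ceramic tray with valve caps, 130 x 90 mm, 24 mm high. Origin under its centre. Leave it.

How it is judged (in metres and radians):
On the way, in this order (a step that is already met when the one before it is completed fails the run):
1. the release paddle is pressed down and lifts the pawl, before the jaw is back (value of joint release above 0.15 rad and value of joint jaw below 0.09 m), for 0.1 s.
2. the jaw is pushed back to the end stop (value of joint jaw above 0.1 m), for 0.1 s.
At the end, for the whole second after the job is handed in: the jaw rests within 10 mm of the end stop, and the release paddle has been let go and has sprung up (joint below 0.14 rad) (value of joint jaw above 0.095 m and velocity of joint jaw between -0.005 and 0.005 m/s and value of joint release below 0.14 rad); the robot touches nothing.
It fails at once if the tool case is shifted or lifted by more than 20 mm (distance of case from where it was at the start of the episode above 0.02 m).
It fails at once if the pump is shifted or lifted by more than 20 mm (distance of pump from where it was at the start of the episode above 0.02 m).
It fails at once if the brake lever is shifted or lifted by more than 20 mm (distance of brake_lever from where it was at the start of the episode above 0.02 m).
It fails at once if the tray is shifted or lifted by more than 20 mm (distance of tray from where it was at the start of the episode above 0.02 m).
It also fails if it takes over 35 s, if anything falls off the work surface, if the arm or the gripper's body presses on something with over 40 N, if the wrist force passes 120 N, or if a joint passes its speed limit or range.

## Working session

There is one attempt and no reset: what is moved stays moved. The work goes in short steps, Python scripts to look and compute and a tool call to move; the robot and the scene stay as the last step left them, time stands still between calls to the robot, and variables do not carry over. Pictures are saved under pics/ and viewed, and the job is handed in when it is done.

Besides the shell and the picture viewer there is one more tool, called after "Emit:" by a JSON object that holds its "fn" and its "kwargs", one argument or row to a line. jog_arm: Moves the arm, as the interface text tells. Its arguments: {"type":"object","properties":{"increments":{"type":"array","items":{"type":"array"}},"fingers":{"type":"number"},"force":{"type":"number"}},"required":["increments"]}

```bash
mkdir -p pics; python3 - <<'E'
from workcell import readout, imaging
import cv2,json,numpy as np,pickle
o=readout.get_obs();print(o)
for n in("side","top"):
    c=imaging.camera(n);pickle.dump(c,open(f'pics/{n}0.pkl','wb'));cv2.imwrite(f'pics/{n}0.png',c['img'][:,:,::-1])
    print(n,c['fx'],c['cx'],c['cy'],np.linalg.inv(c['world_to_cam']).round(3))
E
```

```text
{'clock': 0.0, 'qpos': array([ 6.46301806e+01,  1.58468603e+01,  8.62940462e+01, -1.99249814e-04,
        7.79629867e+01, -6.93371397e+00]), 'joint_vel': array([-0.01394084, -0.13342317,  0.09478011,  0.02664566, -0.0262567 ,
        0.03114632]), 'joint_torque': array([-1.84398661e-03, -4.16780126e+01, -2.45801586e+01, -1.49018765e-04,
        1.08667585e-02,  3.03393428e-06]), 'tcp_pos': array([0.18163045, 0.54500626, 0.23045547]), 'ee_rot': array([[ 3.16245530e-01, -7.73842420e-04, -9.48677061e-01],
       [ 9.48675668e-01, -1.63986431e-03,  3.16246403e-01],
       [-1.80042654e-03, -9.99998356e-01,  2.15525717e-04]]), 'contact_force': array([-0.82643965, -0.41963951, -0.34395696]), 'wrist_torque': array([-0.02316126,  0.04166786,  0.05330676]), 'width': 0.9988662228516034}
side 438.8051064589564 279.14425334171034 217.80538410169908 [[ 9.440e-01 -2.070e-01  2.570e-01  2.430e-01]
 [-3.300e-01 -5.940e-01  7.340e-01 -1.058e+00]
 [ 1.000e-03 -7.770e-01 -6.290e-01  9.290e-01]
 [ 0.000e+00  0.000e+00  0.000e+00  1.000e+00]]
top 505.79251625783195 280.73375501926574 200.75415892832103 [[-0.022 -0.987  0.161  0.336]
 [-0.999  0.026  0.022 -0.093]
 [-0.026 -0.161 -0.987  1.593]
 [ 0.     0.     0.     1.   ]]
```

View pics/side0.png

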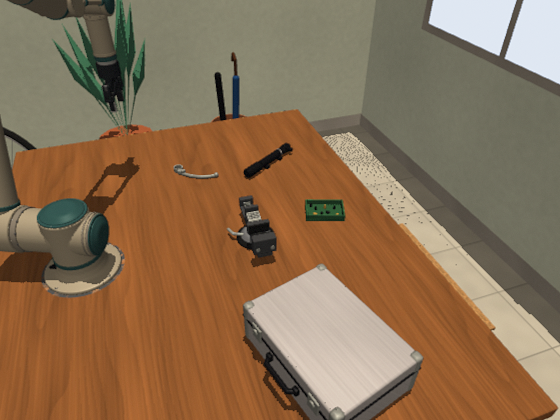

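View pics/top0.png

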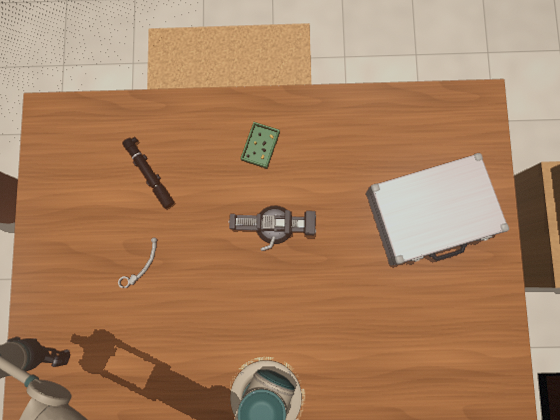

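Both views show the clamp: side view around (255,228), top view around (273,223). The pump, lever and tray lie around it and the case is to the right. Next I'll enlarge the clamp.

```bash
python3 - <<'E'
import cv2
a=cv2.imread('pics/top0.png')[195:260,220:325];cv2.imwrite('pics/topz.png',cv2.resize(a,None,fx=7,fy=7,interpolation=cv2.INTER_CUBIC))
a=cv2.imread('pics/side0.png')[190:262,220:285];cv2.imwrite('pics/sidez.png',cv2.resize(a,None,fx=8,fy=8,interpolation=cv2.INTER_CUBIC))
E
```

```text
(no output)
```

View pics/topz.png

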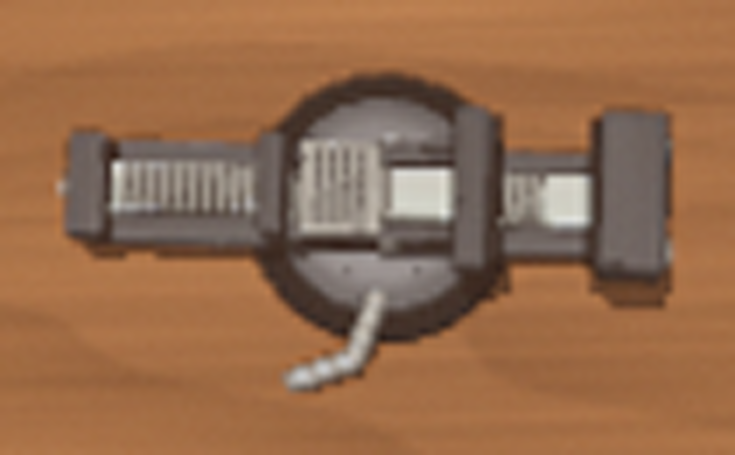

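View pics/sidez.png

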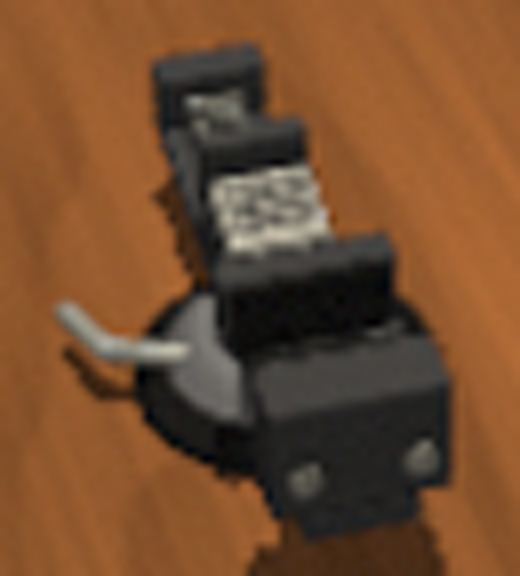

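The top view, right to left, shows the fixed jaw (zoom x 597–668), the front plate (455–498), the paddle (300–380), the back plate (258–285) and the end stop (67–105). The clamp opens to the image left, which is about world +y. Next I cast rays at the known heights.

```bash
cat > h.py <<'E'
import numpy as np
def ray(c,u,v,z):
    T=np.linalg.inv(c['world_to_cam']);d=T[:3,:3]@[(u-c['cx'])/c['fx'],(v-c['cy'])/c['fy'],1];o=T[:3,3]
    return o+d*(z-o[2])/d[2]
E
python3 - <<'E'
import pickle
from h import *
t=pickle.load(open('pics/top0.pkl','rb'));s=pickle.load(open('pics/side0.pkl','rb'))
def T(x,y,z):return ray(t,220+(x+.5)/7-.5,195+(y+.5)/7-.5,z)
def S(x,y,z):return ray(s,220+(x+.5)/8-.5,190+(y+.5)/8-.5,z)
P=dict(fixL=T(597,191,.094),fixR=T(664,191,.094),fpL=T(456,187,.094),fpR=T(498,187,.094),bpL=T(259,187,.09),bpR=T(284,187,.09),
bptop=T(272,133,.09),bpbot=T(272,240,.09),esL=T(67,184,.066),esR=T(105,184,.066),padL=T(300,187,.08),padR=T(380,187,.07),
foot=T(383,208,.01),
S_bpfront_l=S(205,145,.09),S_bpfront_r=S(303,130,.09),S_fpback_l=S(218,260,.094),S_fpback_r=S(388,237,.094),S_es_l=S(157,65,.066),S_es_r=S(262,48,.066),S_fix_fl=S(250,370,.094),S_fix_fr=S(440,340,.094))
for k,v in P.items():print(k,v.round(4))
for a,b in(('esR','fixL'),('bpR','fixR'),('bpR','fpL')):
    d=P[a]-P[b];print(a,b,np.hypot(*d[:2]),np.degrees(np.arctan2(d[1],d[0])))
E
```

```text
fixL [ 0.5153 -0.1291  0.094 ]
fixR [ 0.5146 -0.1575  0.094 ]
fpL [ 0.5185 -0.0691  0.094 ]
fpR [ 0.518 -0.087  0.094]
bpL [0.5211 0.0152 0.09  ]
bpR [0.5208 0.0045 0.09  ]
bptop [0.5443 0.0093 0.09  ]
bpbot [0.4982 0.01   0.09  ]
esL [0.5275 0.1006 0.066 ]
esR [0.5271 0.084  0.066 ]
padL [ 0.5219 -0.0017  0.08  ]
padR [ 0.5222 -0.0358  0.07  ]
foot [ 0.52   -0.0348  0.01  ]
S_bpfront_l [0.5023 0.0031 0.09  ]
S_bpfront_r [ 5.414e-01 -2.000e-04  9.000e-02]
S_fpback_l [ 0.4865 -0.0713  0.094 ]
S_fpback_r [ 0.5507 -0.0792  0.094 ]
S_es_l [0.5058 0.0922 0.066 ]
S_es_r [0.5503 0.0894 0.066 ]
S_fix_fl [ 0.4802 -0.1349  0.094 ]
S_fix_fr [ 0.5501 -0.1418  0.094 ]
esR fixL 0.21344568477388554 86.83193721716779
bpR fixR 0.1621734352240733 87.7798079838046
bpR fpL 0.07366791542990729 88.17900821638197
```

The end-stop-to-fixed-jaw span measures 213 mm against 209 given, and front plate to back plate 74 mm against 72. The jaw is at about 0.04 m and the clamp x axis heads about 86.8°. I'll put tool z along clamp x, which takes a turn of +1.305 rad, and shut the fingers.

Emit:
{"fn": "jog_arm", "kwargs": {
  "increments": [
    [[0,0,0],0.145],
    [[0,0,0],0.145],
    [[0,0,0],0.145],
    [[0,0,0],0.145],
    [[0,0,0],0.145]
  ],
  "fingers": 1,
  "force": 40
}}

```text
clock: 0.6
tcp_pos: [0.1817, 0.5452, 0.2307]
ee_rot: [[0.869, -0.001, -0.495], [0.495, -0.001, 0.869], [-0.001, -1.0, -0.001]]
contact_force: [-0.1, 1.1, -0.0]
width: 0.143
```

Emit:
{"fn": "jog_arm", "kwargs": {
  "increments": [
    [[0,0,0],0.145],
    [[0,0,0],0.145],
    [[0,0,0],0.145],
    [[0,0,0],0.145],
    [[0,0,0],0]
  ]
}}

```text
clock: 1.1
tcp_pos: [0.1818, 0.5452, 0.2308]
ee_rot: [[0.998, -0.0, 0.056], [-0.056, -0.001, 0.998], [-0.0, -1.0, -0.001]]
contact_force: [1.0, -0.4, 0.1]
width: -0.001
```

Emit:
{"fn": "jog_arm", "kwargs": {
  "increments": [
    [[18,0,-27],0],
    [[18,0,-27],0],
    [[18,0,-27],0],
    [[18,0,-27],0],
    [[18,0,-27],0]
  ]
}}

```text
clock: 1.6
tcp_pos: [0.2645, 0.4044, 0.2311]
ee_rot: [[0.999, -0.0, 0.052], [-0.052, -0.0, 0.999], [-0.0, -1.0, -0.0]]
contact_force: [0.5, -0.2, 0.3]
width: -0.001
```

Emit:
{"fn": "jog_arm", "kwargs": {
  "increments": [
    [[18,0,-27],0],
    [[18,0,-27],0],
    [[18,0,-27],0],
    [[18,0,-27],0],
    [[18,0,-27],0]
  ]
}}

```text
clock: 2.1
tcp_pos: [0.3468, 0.2646, 0.2312]
ee_rot: [[0.999, 0.0, 0.052], [-0.052, 0.0, 0.999], [0.0, -1.0, 0.0]]
contact_force: [0.3, -0.1, -0.5]
width: -0.002
```

Emit:
{"fn": "jog_arm", "kwargs": {
  "increments": [
    [[18,0,-27],0],
    [[18,0,-27],0],
    [[18,0,-27],0],
    [[18,0,-27],0],
    [[18,0,-27],0]
  ]
}}

```text
clock: 2.6
tcp_pos: [0.4291, 0.1248, 0.2312]
ee_rot: [[0.999, -0.0, 0.053], [-0.053, 0.0, 0.999], [-0.0, -1.0, 0.0]]
contact_force: [-0.9, 0.5, 0.7]
width: -0.002
```

Emit:
{"fn": "jog_arm", "kwargs": {
  "increments": [
    [[18,0,-27],0],
    [[18,0,-27],0],
    [[18,0,-27],0],
    [[18,0,-27],0],
    [[0,0,0],0]
  ]
}}

```text
clock: 3.1
tcp_pos: [0.4967, 0.011, 0.2309]
ee_rot: [[0.998, 0.001, 0.056], [-0.056, -0.002, 0.998], [0.001, -1.0, -0.002]]
contact_force: [-1.1, 0.4, 0.3]
width: -0.003
```

Emit:
{"fn": "jog_arm", "kwargs": {
  "increments": [
    [[6,15,-6],0],
    [[6,25,-6],0],
    [[6,25,-6],0],
    [[7,20,-6],0],
    [[0,20,0],0]
  ]
}}

```text
clock: 3.6
tcp_pos: [0.5186, -0.0112, 0.1253]
ee_rot: [[0.999, 0.0, 0.053], [-0.053, 0.0, 0.999], [0.0, -1.0, 0.0]]
contact_force: [-0.7, 0.4, -0.1]
width: -0.001
```

```bash
python3 - <<'E'
from workcell import readout, imaging
import cv2
for n,(r,c) in dict(side=(170,200),top=(185,210)).items():
    k=imaging.camera(n);a=k['img'][r:r+100,c:c+130,::-1]
    cv2.imwrite(f'pics/{n}1.png',cv2.resize(a,None,fx=6,fy=6,interpolation=cv2.INTER_CUBIC))
print(readout.get_obs()['tcp_pos'])
E
```

```text
[ 0.51560191 -0.01038157  0.12363534]
```

View pics/side1.png

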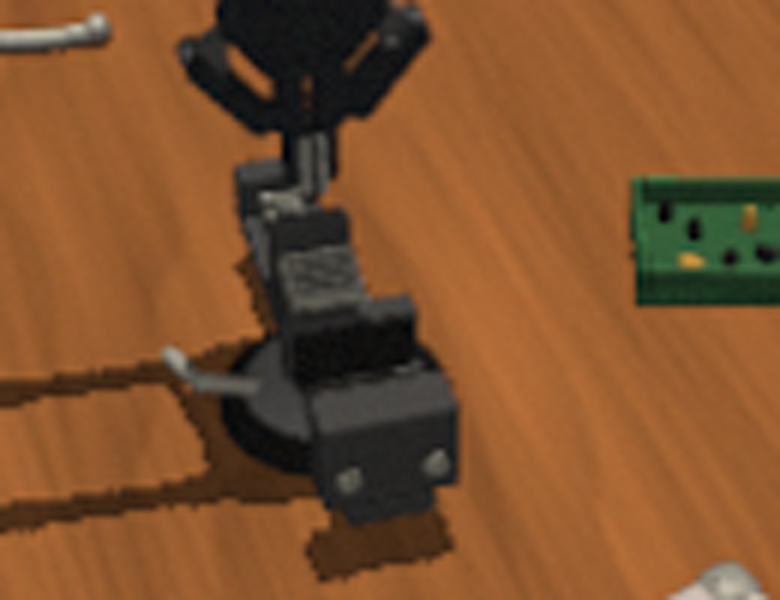

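View pics/top1.png

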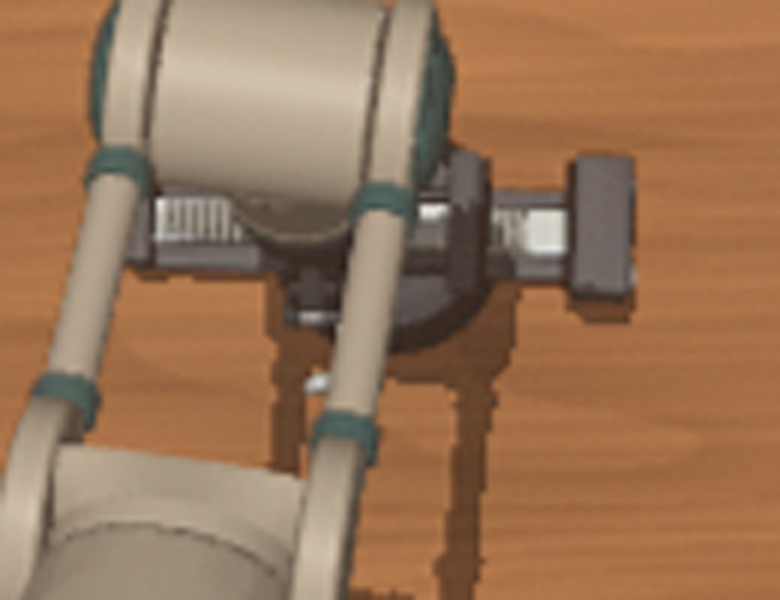

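The shut fingertips hang over the paddle (side zoom about (312,192)), and the top view is hidden by the wrist. I'll correct the position and go down.

Emit:
{"fn": "jog_arm", "kwargs": {
  "increments": [
    [[3,10,-3],0],
    [[0,12,0],0],
    [[0,10,0],0],
    [[0,6,0],0],
    [[0,2,0],0]
  ]
}}

```text
clock: 4.2
tcp_pos: [0.5205, -0.0142, 0.0855]
ee_rot: [[0.998, -0.001, 0.056], [-0.056, 0.0, 0.998], [-0.001, -1.0, 0.0]]
contact_force: [-0.2, -0.6, -0.0]
width: -0.004
```

```bash
python3 - <<'E'
from workcell import readout, imaging
import cv2
for n,(r,c) in dict(side=(170,200)).items():
    k=imaging.camera(n);a=k['img'][r:r+100,c:c+130,::-1]
    cv2.imwrite(f'pics/{n}2.png',cv2.resize(a,None,fx=6,fy=6,interpolation=cv2.INTER_CUBIC))
o=readout.get_obs();print(o['tcp_pos'],o['contact_force'])
E
```

```text
[ 0.52062539 -0.0142131   0.08563915] [-0.63556444 -0.19331445  0.03198796]
```

View pics/side2.png

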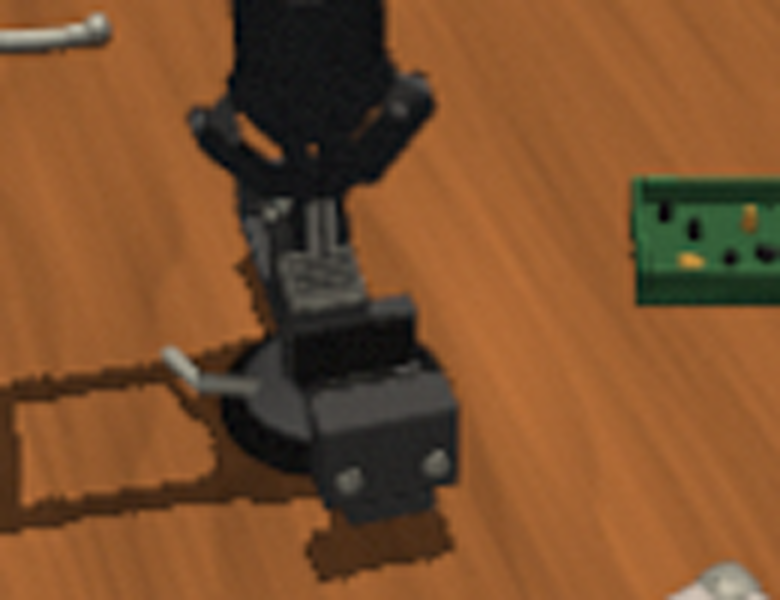

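The tip is between the plates, in front of the back plate, centred on the bar, with no contact yet. Now I press.

Emit:
{"fn": "jog_arm", "kwargs": {
  "increments": [
    [[0,5,0],0],
    [[0,5,0],0],
    [[0,4,0],0],
    [[0,3,0],0],
    [[0,0,0],0]
  ]
}}

```text
clock: 4.75
tcp_pos: [0.5214, -0.0141, 0.0694]
ee_rot: [[0.998, 0.001, 0.056], [-0.056, 0.0, 0.998], [0.001, -1.0, 0.001]]
contact_force: [1.0, 1.7, 5.0]
width: -0.001
```

Emit:
{"fn": "jog_arm", "kwargs": {
  "increments": [
    [[0,1,0],0],
    [[0,1,0],0],
    [[0,0,0],0],
    [[0,0,0],0],
    [[0,0,0],0]
  ]
}}

```text
clock: 5.25
tcp_pos: [0.5215, -0.0144, 0.068]
ee_rot: [[0.998, 0.001, 0.056], [-0.056, -0.0, 0.998], [0.001, -1.0, 0.0]]
contact_force: [-1.1, 2.0, 6.4]
width: -0.0
```

Emit:
{"fn": "jog_arm", "kwargs": {
  "increments": [
    [[0,0.5,2],0],
    [[0,0,3],0],
    [[0,0,4],0],
    [[0,0,4],0],
    [[0,0,4],0]
  ]
}}

```text
clock: 5.75
tcp_pos: [0.5223, 0.0013, 0.0679]
ee_rot: [[0.998, 0.001, 0.055], [-0.055, -0.003, 0.998], [0.001, -1.0, -0.003]]
contact_force: [-0.5, -2.7, 10.5]
width: 0.003
```

Emit:
{"fn": "jog_arm", "kwargs": {
  "increments": [
    [[0,0,4],0],
    [[0,0,4],0],
    [[0,0,4],0],
    [[0,0,4],0],
    [[0,0,4],0]
  ]
}}

```text
clock: 6.25
tcp_pos: [0.5234, 0.0214, 0.0679]
ee_rot: [[0.998, 0.001, 0.055], [-0.055, -0.003, 0.998], [0.001, -1.0, -0.003]]
contact_force: [-1.6, -2.4, 10.6]
width: -0.002
```

The lateral force is about 2.5 N, which matches the jaw sliding freely.

Emit:
{"fn": "jog_arm", "kwargs": {
  "increments": [
    [[0,0,4],0],
    [[0,0,4],0],
    [[0,0,4],0],
    [[0,0,4],0],
    [[0,0,4],0]
  ]
}}

```text
clock: 6.75
tcp_pos: [0.5244, 0.0414, 0.0679]
ee_rot: [[0.998, 0.001, 0.055], [-0.055, -0.003, 0.998], [0.001, -1.0, -0.002]]
contact_force: [-1.5, -2.0, 9.8]
width: -0.001
```

Emit:
{"fn": "jog_arm", "kwargs": {
  "increments": [
    [[0,0,3],0],
    [[0,0,3],0],
    [[0,0,2],0],
    [[0,0,2],0],
    [[0,0,1],0]
  ]
}}

```text
clock: 7.25
tcp_pos: [0.525, 0.0524, 0.0679]
ee_rot: [[0.998, 0.001, 0.055], [-0.055, -0.002, 0.998], [0.001, -1.0, -0.002]]
contact_force: [-1.9, -1.7, 9.8]
width: -0.001
```

Emit:
{"fn": "jog_arm", "kwargs": {
  "increments": [
    [[0,0,2],0],
    [[0,0,2],0],
    [[0,0,1],0],
    [[0,0,1],0],
    [[0,0,1],0]
  ]
}}

```text
clock: 7.75
tcp_pos: [0.5257, 0.0576, 0.0678]
ee_rot: [[0.999, 0.001, 0.054], [-0.054, -0.006, 0.999], [0.001, -1.0, -0.005]]
contact_force: [-1.1, -7.2, 10.4]
width: -0.004
```

Emit:
{"fn": "jog_arm", "kwargs": {
  "increments": [
    [[0,0,1],0],
    [[0,0,1],0],
    [[0,0,0],0],
    [[0,0,0],0],
    [[0,0,0],0]
  ]
}}

```text
clock: 8.25
tcp_pos: [0.5259, 0.0592, 0.0678]
ee_rot: [[0.999, 0.001, 0.054], [-0.053, -0.006, 0.999], [0.002, -1.0, -0.006]]
contact_force: [-0.8, -7.2, 8.9]
width: -0.001
```

```bash
python3 - <<'E'
from workcell import readout, imaging
import cv2
k=imaging.camera('side');a=k['img'][170:270,200:330,::-1]
cv2.imwrite('pics/side3.png',cv2.resize(a,None,fx=6,fy=6,interpolation=cv2.INTER_CUBIC))
o=readout.get_obs();print(o['tcp_pos'],o['contact_force'])
E
```

```text
[0.52597009 0.05920003 0.06783797] [-1.04911412 -7.92782169  9.0889576 ]
```

View pics/side3.png

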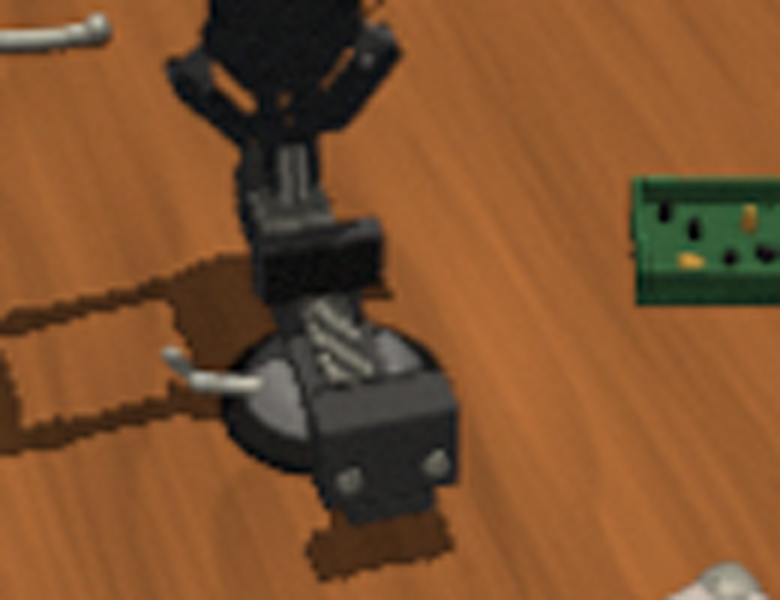

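Emit:
{"fn": "jog_arm", "kwargs": {
  "increments": [
    [[0,0,1],0],
    [[0,0,1],0],
    [[0,0,1],0],
    [[0,0,1],0],
    [[0,0,0],0]
  ]
}}

```text
clock: 8.8
tcp_pos: [0.526, 0.0593, 0.0679]
ee_rot: [[0.999, 0.001, 0.051], [-0.051, -0.014, 0.999], [0.001, -1.0, -0.013]]
contact_force: [-2.5, -19.3, 10.0]
width: 0.001
```

The stop is confirmed: no further travel and 19 N. I'll lift straight up while keeping a slight backward lean, so the jaw isn't dragged shut.

Emit:
{"fn": "jog_arm", "kwargs": {
  "increments": [
    [[0,0,-2],0],
    [[0,-2,-1],0],
    [[0,-4,0],0],
    [[0,-5,0],0],
    [[0,-5,0],0]
  ]
}}

```text
clock: 9.3
tcp_pos: [0.5239, 0.0595, 0.0813]
ee_rot: [[0.999, -0.004, 0.053], [-0.053, -0.007, 0.999], [-0.004, -1.0, -0.008]]
contact_force: [-0.9, -10.1, -8.2]
width: 0.006
```

Emit:
{"fn": "jog_arm", "kwargs": {
  "increments": [
    [[0,-3,-4],0],
    [[0,-10,-4],0],
    [[0,-20,0],0],
    [[0,-20,0],0],
    [[0,-20,0],0]
  ]
}}

```text
clock: 9.8
tcp_pos: [0.5249, 0.0555, 0.157]
ee_rot: [[0.998, 0.0, 0.056], [-0.056, 0.0, 0.998], [0.0, -1.0, 0.0]]
contact_force: [0.8, 0.3, 0.6]
width: -0.002
```

Emit:
{"fn": "jog_arm", "kwargs": {
  "increments": [
    [[-25,-10,10],0],
    [[-30,0,25],0],
    [[-30,0,30],0],
    [[-30,0,30],0],
    [[-30,0,30],0]
  ]
}}

```text
clock: 10.3
tcp_pos: [0.3861, 0.1894, 0.1665]
ee_rot: [[0.998, 0.001, 0.057], [-0.057, 0.001, 0.998], [0.001, -1.0, 0.001]]
contact_force: [-0.3, 1.1, -0.5]
width: 0.003
```

Emit:
{"fn": "jog_arm", "kwargs": {
  "increments": [
    [[-30,0,30],0],
    [[-20,0,30],0],
    [[0,0,20],0],
    [[0,0,0],0],
    [[0,0,0],0]
  ]
}}

```text
clock: 10.8
tcp_pos: [0.3417, 0.271, 0.1661]
ee_rot: [[0.999, 0.0, 0.055], [-0.055, -0.0, 0.999], [0.0, -1.0, -0.0]]
contact_force: [0.7, -0.4, -0.7]
width: 0.006
```

```bash
python3 - <<'E'
from workcell import readout, imaging
import cv2,pickle
for n,(r,c) in dict(side=(170,200),top=(185,210)).items():
    k=imaging.camera(n);pickle.dump(k,open(f'pics/{n}4.pkl','wb'));a=k['img'][r:r+100,c:c+130,::-1]
    cv2.imwrite(f'pics/{n}4.png',cv2.resize(a,None,fx=6,fy=6,interpolation=cv2.INTER_CUBIC))
o=readout.get_obs();print(o['clock'],o['tcp_pos'],o['contact_force'])
E
```

```text
10.9 [0.34187699 0.27029202 0.16588112] [-0.01268731 -0.9254426   0.82066655]
```

View pics/side4.png

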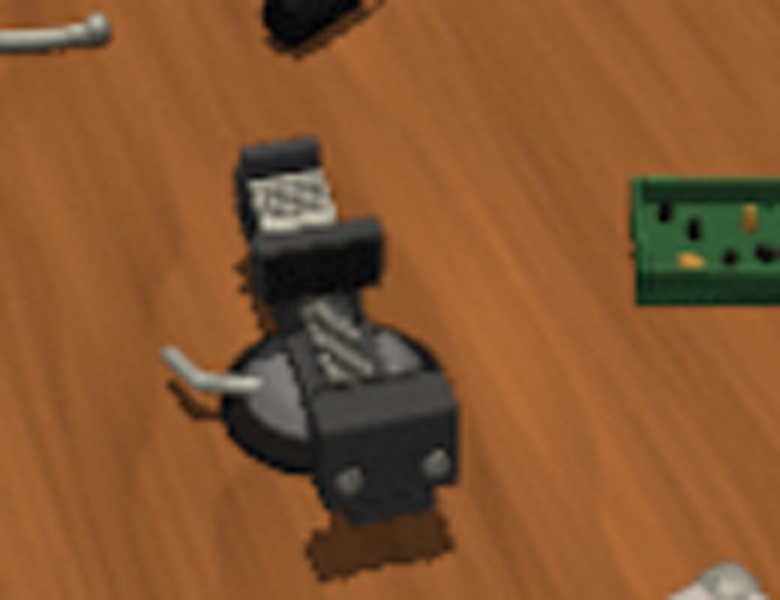

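View pics/top4.png

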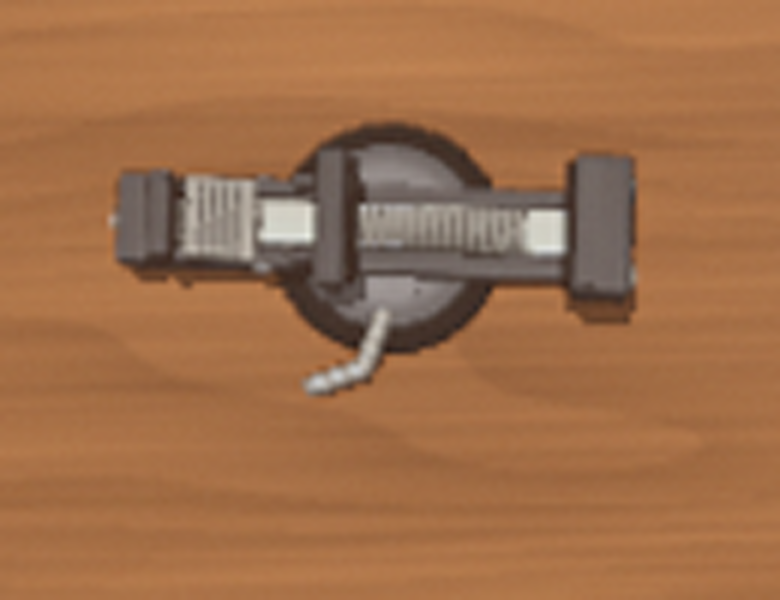

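The jaw's back plate now sits against the end stop (top zoom x about 118–172). The jaw gap from x≈357 to 570 is 35.5 px, or about 105 mm. The paddle is bright and tilted up again, and the tray looks unmoved. I'll hand it in.

```bash
python3 - <<'E'
import pickle,numpy as np
from h import *
a=pickle.load(open('pics/top0.pkl','rb'));b=pickle.load(open('pics/top4.pkl','rb'))
g=lambda x,y:ray(b,210+(x+.5)/6-.5,185+(y+.5)/6-.5,.094)
print('gap',np.linalg.norm(g(357,220)-g(570,227)))
d=np.abs(a['img'].astype(int)-b['img']).max(2)
for n,(r,s,c,e) in dict(pump=(135,210,120,176),lever=(235,290,115,160),tray=(120,170,240,282),case=(150,268,365,510)).items():print(n,(d[r:s,c:e]>40).sum())
from workcell import workorder
workorder.close_job()
E
```

```text
gap 0.10592286295464062
pump 0
lever 1201
tray 0
case 0
the job is handed in; nothing more can be done
```

The clamp is open and the job was handed in at about 11 s of the 35 s allowed. With the fingers shut, I pressed the paddle right down (5–6 N, tip at 68 mm). I then slid the jaw back about 70 mm until it stopped, lifted off so the paddle could spring up, and moved the arm clear.

**Last checks:**
- **Jaw:** it took 19 N at the end stop with no further travel. The jaw gap then measured 106 mm in the top view, against 105 mm for fully open.
- **Paddle:** by eye it looks tilted up again in the final pictures; I did not measure its angle.
- **Robot:** the tool reads about 0 N and hangs in free air.
- **Pump, tray and case:** nothing changed in the top view between the start and the end.
- **Brake lever:** this check was not conclusive. 1201 pixels changed in its part of the top view, most likely because the parked arm and its shadow cover it. The tool stayed at least 0.16 m above the table there and the lever is 20 mm high, so it should not have been touched.

While lifting off, the tool briefly read a drag of about 8 N down and 10 N sideways along the back plate. The jaw still measured fully open afterwards.

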